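# Take the spent filter cartridges out of the bench manifold

### The arm

A 7-joint arm with a two-finger parallel gripper is mounted at the origin on a cart in front of the work surface, level with it; the furniture and walls round the work are solid. World frame = base frame: x ahead of the robot, y to its left, z up, the work surface at z = 0. Lengths are in m, angles in rad, forces in N, time in s.
With the tool pointing down it reaches from about 0.35 to 0.9 m from the base axis. Payload 8.1 kg.
Tool frame: the origin (TCP) lies on the centre line of the jaws, within the pads' length; the fingertips stand 19 mm ahead of it and the grasp point (between the pads) is the TCP; z points along the fingers, y is the direction in which the jaws open and shut (so a half turn about z gives the same grasp; the last joint's range is limited). The gripper opens to 92 mm and grips with 3 to 60 N. Pads are 19 mm wide; open, the fingers measure 130 mm over their backs; the gripper's body (75 mm by 190 mm) begins 47 mm behind the grasp point.
Start: joints at [1.157, 0.434, 0.025, 1.573, -0.012, 1.134, -0.075], TCP at [0.191, -0.595, 0.214] pointing down, gripper open.
Joint ranges: [-2.62, 2.62], [-0.44, 2.09], [-1.27, 1.32], [0.08, 2.57], [-1.32, 4.46], [0.12, 2], [-2.74, 2.74]. Speed limits (rad/s): [2.22, 2.22, 3.01, 3.01, 3.14, 3.14, 3.14].

### API

Orientations are given as a rotation vector (axis times angle).
In Python, from cell import monitor, imaging, workorder, outline_of gives the robot as it stands.
- The arm moves only by the tool move_arm, never from a script. Its argument "series" is a list of rows, each a list of 6 numbers: the shift along the world's x, y, z in cm, then the turn, a rotation vector about the world's x, y, z in degrees. A call has 1 to 8 rows; each row shifts and turns the commanded pose from where the row before left it; what a row does not reach is not made up. A row lasts 1/10 s, in which the tool goes at most 50 mm and 8.59 degrees, less where a joint would pass 70% of its speed; a pose out of reach is approached as far as the arm can. A call with a gripper value outside its range is refused whole. "grip" is the opening, from 0 (shut) to 1 (fully open), set as the call begins (left out, the last holds). The fingers move at their own pace and stop on an object; "force" is the grip in N (left out, the last holds). Time passes only in rows, so rows that do not move let the fingers close. It gives the time, the measured TCP pose, the force and the opening at its end, in the units of the state.
- monitor.observe(): the state, without advancing time (a new reading comes with each control period).
- imaging.get_image(name): name is "side" or "top" or "wrist"; returns a dict with "color" (384x512x3 uint8, red, green, blue), "fx", "fy", "cx", "cy" (pixels), "rvec" (rotation vector, rad) and "tvec" (3), from world to camera coordinates, as OpenCV has them; the wrist camera has in their place "mount" (4x4, takes a point from camera to tool coordinates, whose origin is the TCP and whose axes are the flange's). Camera axes: x right, y down, z forward; pixel columns grow to the right and rows downward; lengths in m; the calibration is good to about 2 mm. A picture is of the moment at which its call begins: read the wrist's pose just before it. There is no depth.
- workorder.sign_off(): hands the job in, once; it reports no verdict.
Trained networks look in the newest picture that a camera, given by its name, has taken for a name from the list of things; names that differ only in an ending like _2 or _b are one class to them, and where a whole thing is asked for, a point or a joint stands for the part that bears it (a point fixed in the world has none). Each returns a list of dicts, best first, with "p" (0 to 1); they miss things now and then, are a little off and sometimes report something else, mostly with a low value. They report only what shows in the picture. A call takes as long as a camera call. They do not tell look-alikes from the thing itself.
- outline_of(camera, thing): "mask" (384x512 bool, what is visible of it) and "rect" ([left, top, width, height] in pixels, round what is visible of it).
The state is a dict: "clock": time; "joints": joint angles; "dq": joint speeds; "joint_efforts": joint torques, N m; "position": TCP position; "ee_rot": TCP orientation; "force": force on the tool from outside, world axes, zero at the start; "ft_torque": the same for the moment, N m; "width": opening from 0.0 (shut) to 1.0 (fully open).
Only numpy, scipy, OpenCV 4.12 (cv2) and the standard library are available. Lean on these libraries where they do the work, as an engineer would, in place of code of your own. Each camera call takes 0.05 s, during which the arm holds its last target. There are 200 camera calls.

### The job

Take the spent filter cartridges out of the manifold. With all of them still latched in place, slide the safety catch fully off the release button and press the button all the way down for a moment to vent the block; then push each cartridge in until it springs up, pull it out and put it in the drip tray, standing or lying. With all bays empty, press the cap of the air canister on the manifold's end all the way down for a moment to blow them out, then slide the catch fully back over the button; leave the spray can, the grease tin and the white carton where they are.

Things in the scene. Friction and masses are not known exactly. Their poses are not given: they have to be found in the camera images.
- manifold: fixed grey steel filter manifold block on the bench, its flat top 85 mm above it. Origin on the bench; own z up. The block reaches from -50 to +50 mm in its own x and from -135 to +215 mm in its own y. Three bays (55 mm square, open above) in a row at own y = -90, -20 and +50 mm; the button under its catch at own y = +130 mm. Tallest part: the catch tab, 130 mm above the bench.
- bay1 (a point): centre of the mouth of bay 1 (own y = -90 mm, the end far from the button), level with the block's top; axes as the manifold's
- bay2 (a point): the same for bay 2, the middle bay (own y = -20 mm)
- bay3 (a point): the same for bay 3, next to the button (own y = +50 mm)
- catch (a joint): position of the safety catch, m: 0 = fully over the button, 0.056 = fully open; it slides toward the manifold's own +y, away from the bays, against about 2 N of friction, and stays where it is left. A bright steel plate (54 by 46 mm, upper face 17.5 mm above the block's top) between two rails, with an upright tab.
- catch_tab (a point): point in the middle of the upright tab on the catch: the tab is 36 mm (manifold x) by 10 mm (manifold y) and stands 28 mm above the plate; the point is 13 mm below the tab's top and 15 mm above the plate. It moves with the catch.
- button (a joint): travel of the round black release button, m: 0 = up, 0.007 = fully down; it moves straight down. Sprung, 2 N at the start and 5 N fully down, and comes up by itself. It can be reached only when the catch is open.
- button_top (a point): centre of the button's upper face (30 mm across), 10 mm above the block's top when up
- blow_cap (a joint): travel of the sprung cap on the air canister, m: 0 = up, 0.006 = fully down; it moves straight down, 2.5 N at the start, 5.5 N fully down, and comes up by itself. The canister is a fixed aluminium cylinder, 52 mm across and 95 mm high, strapped to the manifold's -y end (centre at own y = -172 mm), next to bay 1.
- blow_cap_top (a point): centre of the upper face of that round grey cap (28 mm across), 111 mm above the bench when up
- tray: loose open sheet-steel drip tray on the bench, 180 (x) by 220 (y) by 35 mm high, walls 4 mm, floor 4 mm, 0.7 kg. Origin at the centre of its underside, z up.
- cartridge1: filter cartridge of bay 1, 104 mm long, about 0.14 kg; absent in some runs. Origin at the centre of its lower end, own z along it to the head. Round and of aluminium: foot 44 mm across up to 36 mm, a narrow groove, then 52 mm across from 50 to 62 mm; above it a black square grip head 34 by 34 mm (sides along own x and y) up to 104 mm. Latched, its lower end is 22 mm above the bench.
- cartridge1_head (a point): centre of the square head, 83 mm from the lower end; its flat top is 21 mm farther. Latched, the head alone stands out of the block (top 41 mm above it) and pulling does not free it. Pressed straight down 8 mm (about 10 N; it bottoms at 9 mm) it unlatches; let go, it rises to 18 mm above the latched position and stands loose in its bay. Lift it another 45 mm to clear the block.
- cartridge1_mid (a point): point on the axis of that cartridge, half way along (52 mm from its lower end)
- cartridge2: filter cartridge of bay 2, 104 mm long, about 0.14 kg; absent in some runs. Origin at the centre of its lower end, own z along it to the head. Round and of aluminium: foot 44 mm across up to 36 mm, a narrow groove, then 52 mm across from 50 to 62 mm; above it a black square grip head 34 by 34 mm (sides along own x and y) up to 104 mm. Latched, its lower end is 22 mm above the bench.
- cartridge2_head (a point): centre of the square head, 83 mm from the lower end; its flat top is 21 mm farther. Latched, the head alone stands out of the block (top 41 mm above it) and pulling does not free it. Pressed straight down 8 mm (about 10 N; it bottoms at 9 mm) it unlatches; let go, it rises to 18 mm above the latched position and stands loose in its bay. Lift it another 45 mm to clear the block.
- cartridge2_mid (a point): point on the axis of that cartridge, half way along (52 mm from its lower end)
- cartridge3: filter cartridge of bay 3, 104 mm long, about 0.14 kg; absent in some runs. Origin at the centre of its lower end, own z along it to the head. Round and of aluminium: foot 44 mm across up to 36 mm, a narrow groove, then 52 mm across from 50 to 62 mm; above it a black square grip head 34 by 34 mm (sides along own x and y) up to 104 mm. Latched, its lower end is 22 mm above the bench.
- cartridge3_head (a point): centre of the square head, 83 mm from the lower end; its flat top is 21 mm farther. Latched, the head alone stands out of the block (top 41 mm above it) and pulling does not free it. Pressed straight down 8 mm (about 10 N; it bottoms at 9 mm) it unlatches; let go, it rises to 18 mm above the latched position and stands loose in its bay. Lift it another 45 mm to clear the block.
- cartridge3_mid (a point): point on the axis of that cartridge, half way along (52 mm from its lower end)
- penetrant_can: bystander: upright blue spray can, 54 mm across, 150 mm high, behind the manifold; origin under its centre
- grease: bystander: yellow and black grease tin, 70 mm across, 75 mm high; origin under its centre
- carton: bystander: flat white closed carton, 118 by 158 by 30 mm; origin under its centre
Not all that is in view belongs to the job. Leave any pink or turquoise look-alike of the cartridge3 alone.

How it is judged:
On the way, in this order (a step that is already met when the one before it is completed fails the run):
1. the safety catch is slid open, all cartridges still latched (value of joint catch above 0.048 m and z of cartridge1 in the frame of manifold between 0.01 and 0.03 m and horizontal distance between cartridge1 and bay1 below 0.012 m and z of cartridge2 in the frame of manifold between 0.01 and 0.03 m and horizontal distance between cartridge2 and bay2 below 0.012 m and z of cartridge3 in the frame of manifold between 0.01 and 0.03 m and horizontal distance between cartridge3 and bay3 below 0.012 m), for 0.1 s.
2. the release button is pressed down with the catch open and all cartridges still latched (value of joint button above 0.0055 m and value of joint catch above 0.04 m and z of cartridge1 in the frame of manifold between 0.01 and 0.03 m and horizontal distance between cartridge1 and bay1 below 0.012 m and z of cartridge2 in the frame of manifold between 0.01 and 0.03 m and horizontal distance between cartridge2 and bay2 below 0.012 m and z of cartridge3 in the frame of manifold between 0.01 and 0.03 m and horizontal distance between cartridge3 and bay3 below 0.012 m), for 0.1 s.
3. every cartridge is released: sprung up in its bay or already out of it ((z of cartridge1 in the frame of manifold above 0.032 m or horizontal distance between cartridge1 and bay1 above 0.05 m) and (z of cartridge2 in the frame of manifold above 0.032 m or horizontal distance between cartridge2 and bay2 above 0.05 m) and (z of cartridge3 in the frame of manifold above 0.032 m or horizontal distance between cartridge3 and bay3 above 0.05 m)), for 0.1 s.
4. the cap of the air canister is pressed down with every cartridge out of its bay (value of joint blow_cap above 0.0045 m and horizontal distance between cartridge1 and bay1 above 0.05 m and horizontal distance between cartridge2 and bay2 above 0.05 m and horizontal distance between cartridge3 and bay3 above 0.05 m), for 0.1 s.
At the end, for the whole second after the job is handed in: every cartridge lies or stands at rest in the drip tray (its middle over the tray's floor, within 85 mm of the tray's centre in tray x and 105 mm in tray y, and less than 75 mm above its underside), the tray stands on the bench, and the catch is back over the button (joint below 6 mm) (x of cartridge1_mid in the frame of tray between -0.085 and 0.085 m and y of cartridge1_mid in the frame of tray between -0.105 and 0.105 m and z of cartridge1_mid in the frame of tray between 0 and 0.075 m and linear speed of each of cartridge1, cartridge2, cartridge3, tray below 0.03 m/s and x of cartridge2_mid in the frame of tray between -0.085 and 0.085 m and y of cartridge2_mid in the frame of tray between -0.105 and 0.105 m and z of cartridge2_mid in the frame of tray between 0 and 0.075 m and x of cartridge3_mid in the frame of tray between -0.085 and 0.085 m and y of cartridge3_mid in the frame of tray between -0.105 and 0.105 m and z of cartridge3_mid in the frame of tray between 0 and 0.075 m and value of joint catch below 0.006 m and angle between tray's own z axis and vertical below 0.1 rad and height (world z) of tray below 0.02 m); the robot touches nothing.
It fails at once if a bystander is pushed more than 5 cm away or tipped over (distance of any of penetrant_can, grease, carton from where it was at the start of the episode above 0.05 m or angle between any of penetrant_can, grease, carton's own z axis and vertical above 0.5 rad).
Of cartridge1, cartridge2, cartridge3 only 2 to 3 are there at a start; the rules pass over those that are not, and their reading is None.
At some moment in a run one of tray may be knocked a few centimetres aside while the robot is not near it.
Once in a run the grip may slacken for a moment while it holds something.
It also fails if it takes over 210 s, if anything falls off the work surface, if the arm or the gripper's body presses on something with over 40 N, if the wrist force passes 120 N, or if a joint passes its speed limit or range.

## Working session

There is one attempt and no reset: what is moved stays moved. The work goes in short steps, Python scripts to look and compute and a tool call to move; the robot and the scene stay as the last step left them, time stands still between calls to the robot, and variables do not carry over. Pictures are saved under pics/ and viewed, about 12 in all and at most 16, crops included, and the job is handed in when it is done.

Besides the shell and the picture viewer there is one more tool, called after ">>>" in YAML: its name, and indented under it one key for each argument. move_arm: Moves the arm, as the interface text tells. Its arguments: {"type":"object","properties":{"series":{"type":"array"},"grip":{"type":"number"},"force":{"type":"number"}},"required":["series"]}

```bash
mkdir -p pics; ls; python3 - <<'E'
from cell import monitor, imaging, outline_of
import cv2,json
s=monitor.observe(); print(s)
for n in("side","top"):
    im=imaging.get_image(n); cv2.imwrite(f"pics/{n}0.png",im["color"][:,:,::-1])
    print(n,{k:v for k,v in im.items() if k!="color"})
    for t in("manifold","tray","cartridge1","catch","button","blow_cap","penetrant_can","grease","carton"):
        print(t,[(round(d["p"],2),d["rect"]) for d in outline_of(n,t)][:4])
E
```

```text
pics
{'clock': 0.0, 'joints': array([ 1.15742093,  0.43520282,  0.0249428 ,  1.57409823, -0.01159692,
        1.13402919, -0.07513367]), 'dq': array([ 0.00066062,  0.00037317,  0.00207092, -0.00117503, -0.00203612,
        0.00080369,  0.00020116]), 'joint_efforts': array([ 1.05362133e-04, -6.67838788e+01,  9.85164978e-01, -3.14455998e+01,
       -6.05165237e-02,  4.28730296e-02,  1.23008590e-04]), 'position': array([ 0.19091522, -0.59455528,  0.21365675]), 'ee_rot': array([-3.10223094e+00, -4.85847224e-01,  5.93389127e-04]), 'force': array([-0.32233256,  0.30606487,  0.24209516]), 'ft_torque': array([-0.01214537,  0.00801164, -0.01831997]), 'width': 0.9991440587045505}
side {'fx': 436.37201886776995, 'fy': 436.37201886776995, 'cx': 249.42823336735813, 'cy': 184.8104670464396, 'rvec': array([ 0.72315809, -2.31762756,  1.48127685]), 'tvec': array([0.49317249, 0.18895633, 1.40376656])}
manifold [(0.62, [186.4, 169.9, 87.2, 69.5])]
tray [(0.96, [283.4, 150.1, 60.3, 26.1])]
cartridge1 [(0.88, [250.6, 198.5, 12.5, 31.8]), (0.85, [235.8, 215.0, 20.1, 36.2]), (0.69, [226.5, 181.7, 12.2, 22.
[... 524 characters left out ...]
145444,  0.22673554]), 'tvec': array([0.05343121, 0.5525623 , 1.31359862])}
manifold [(0.65, [165.6, 175.0, 135.0, 42.0])]
tray [(0.74, [359.0, 176.4, 80.4, 59.9])]
cartridge1 [(0.81, [212.4, 175.9, 17.1, 21.4]), (0.69, [175.2, 224.3, 13.3, 19.2]), (0.66, [224.7, 240.4, 14.6, 17.2]), (0.62, [255.3, 180.9, 16.1, 13.8])]
catch [(0.86, [180.1, 178.1, 16.5, 14.1]), (0.18, [106.9, 172.4, 47.0, 37.8])]
button [(0.72, [209.3, 180.4, 17.1, 18.5])]
blow_cap [(0.61, [288.8, 180.8, 12.3, 10.8])]
penetrant_can [(0.72, [253.3, 114.4, 22.1, 26.7])]
grease [(0.85, [317.8, 136.5, 29.1, 24.2]), (0.28, [257.6, 179.2, 17.5, 20.3])]
carton [(0.73, [106.9, 172.3, 45.6, 39.7]), (0.28, [211.2, 176.2, 16.8, 19.6])]
```

```bash
python3 - <<'E'
import cv2
a=cv2.imread("pics/top0.png")[90:270,80:460];cv2.imwrite("pics/topc.png",cv2.resize(a,None,fx=2.1,fy=2.1,interpolation=cv2.INTER_CUBIC))
a=cv2.imread("pics/side0.png")[130:280,120:360];cv2.imwrite("pics/sidec.png",cv2.resize(a,None,fx=3.3,fy=3.3,interpolation=cv2.INTER_CUBIC))
E
```

```text
(no output)
```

View pics/topc.png

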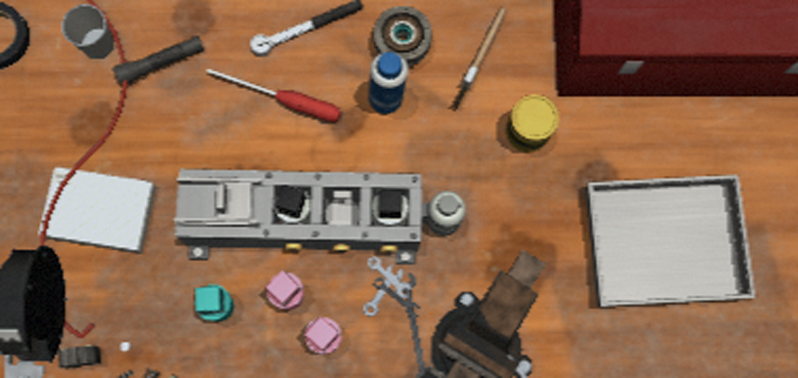

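View pics/sidec.png

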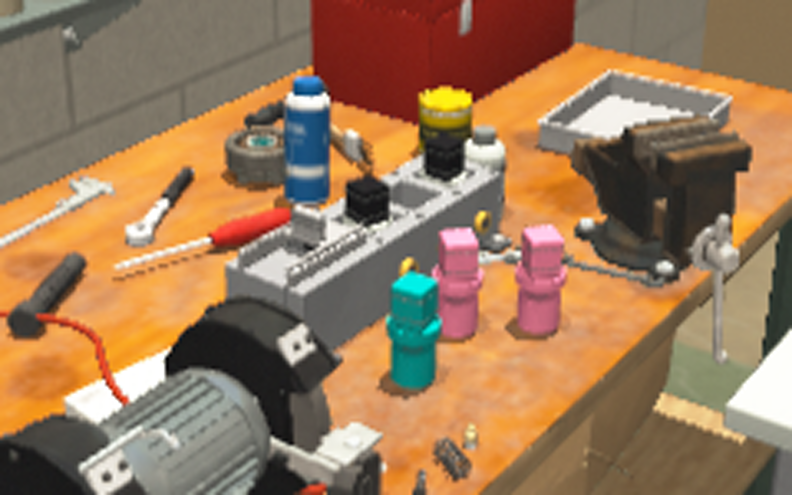

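The top view shows black heads in the manifold at about full-image (219,187) in bay 3 and (266,188) in bay 1. Bay 2, at about (242,188), is empty. The pink look-alikes at (215,228) and (233,250) and the turquoise one at (181,234) stand on the bench in front. The heads in the bays are the black ones on the block, so those are the real cartridges.

```bash
cat > h.py <<'E'
import numpy as np, cv2
from cell import monitor, imaging, outline_of
R=lambda v: cv2.Rodrigues(np.array(v,float))[0]
def cam(n):
    s=monitor.observe(); im=imaging.get_image(n)
    K=np.array([[im["fx"],0,im["cx"]],[0,im["fy"],im["cy"]],[0,0,1]])
    if n=="wrist":
        T=np.eye(4);T[:3,:3]=R(s["ee_rot"]);T[:3,3]=s["position"]
        W=T@im["mount"]; Rc=W[:3,:3].T; t=-Rc@W[:3,3]
    else: Rc=R(im["rvec"]);t=np.array(im["tvec"])
    return im["color"],K,Rc,t
def back(K,Rc,t,px,z):
    px=np.atleast_2d(px).astype(float); d=(np.linalg.inv(K)@np.c_[px,np.ones(len(px))].T).T@Rc
    c=-Rc.T@t; return c+d*((z-c[2])/d[:,2])[:,None]
def proj(K,Rc,t,P):
    p=(K@(Rc@np.atleast_2d(P).T+t[:,None])).T; return p[:,:2]/p[:,2:]
E
python3 - <<'E'
from h import *
c,K,Rc,t=cam("top")
f=lambda l:np.array(l)/2.1+[80,90]
print("cam",-Rc.T@t)
print("top corners",back(K,Rc,t,f([(178,172),(420,174),(420,243),(178,240)]),.085).round(3))
print("heads",back(K,Rc,t,f([(292,201),(390,203)]),.126).round(3))
print("cap",back(K,Rc,t,f([(446,203)]),.111).round(3))
print("tab",back(K,Rc,t,f([(220,198)]),.13).round(3))
print("trayrim",back(K,Rc,t,f([(588,182),(740,177),(752,297),(600,305)]),.035).round(3))
print("can,grease",back(K,Rc,t,f([(390,65)]),.15).round(3),back(K,Rc,t,f([(534,119)]),.075).round(3))
print("pinks,turq",back(K,Rc,t,f([(285,288),(322,333),(212,300)]),.10).round(3))
print("vise",back(K,Rc,t,f([(470,335),(530,265),(400,270)]),.1).round(3))
s,K,Rc,t=cam("side");g=lambda l:np.array(l)/3.3+[120,130]
print("side heads",back(K,Rc,t,g([(367,190),(445,143)]),.126).round(3),"tab",back(K,Rc,t,g([(310,212)]),.13).round(3),"cap",back(K,Rc,t,g([(484,131)]),.111).round(3))
E
```

```text
cam [0.26417176 0.05624426 1.4002754 ]
top corners [[ 0.598  0.344  0.085]
 [ 0.595 -0.005  0.085]
 [ 0.494 -0.004  0.085]
 [ 0.499  0.339  0.085]]
heads [[0.546 0.175 0.126]
 [0.544 0.039 0.126]]
cap [[ 0.547 -0.04   0.111]]
tab [[0.55  0.274 0.13 ]]
trayrim [[ 0.595 -0.258  0.035]
 [ 0.603 -0.486  0.035]
 [ 0.423 -0.489  0.035]
 [ 0.412 -0.267  0.035]]
can,grease [[0.737 0.039 0.15 ]] [[ 0.681 -0.174  0.075]]
pinks,turq [[0.429 0.185 0.1  ]
 [0.366 0.133 0.1  ]
 [0.412 0.285 0.1  ]]
vise [[ 0.364 -0.071  0.1  ]
 [ 0.461 -0.156  0.1  ]
 [ 0.454  0.025  0.1  ]]
side heads [[0.535 0.203 0.126]
 [0.536 0.056 0.126]] tab [[0.546 0.282 0.13 ]] cap [[ 0.538 -0.028  0.111]]
```

>>> move_arm:
  series:
    - [3,3,1.8,0,0,0]
    - [3,3,1.8,0,0,0]
    - [3,3,1.8,0,0,-3]
    - [3,3,1.8,0,0,-3]
    - [3,3,1.8,0,0,-3]
    - [3,3,1.8,0,0,-3]
    - [3,3,1.8,0,0,-3]
    - [3,3,1.8,0,0,-2.8]
  grip: 0.6

```text
clock: 1.9
position: [0.432, -0.3537, 0.3594]
ee_rot: [3.141, -0.003, 0.001]
force: [1.1, -0.4, 0.3]
width: 0.604
```

>>> move_arm:
  series:
    - [1.3,4.8,0,0,0,0]
    - [1.3,4.8,0,0,0,0]
    - [1.3,4.8,0,0,0,0]
    - [1.3,4.8,0,0,0,0]
    - [1.3,4.8,0,0,0,0]
    - [1.3,4.8,0,0,0,0]
    - [0,4.8,0,0,0,0]
    - [0,4.8,0,0,0,0]

```text
clock: 2.7
position: [0.509, 0.0309, 0.3585]
ee_rot: [3.142, -0.0, 0.0]
force: [0.9, 0.0, -0.5]
width: 0.6
```

>>> move_arm:
  series:
    - [0,4.8,0,0,0,0]
    - [0,4.8,0,0,0,0]
    - [0,2,0,0,0,0]
    - [0,0,0,0,0,0]

```text
clock: 3.1
position: [0.5082, 0.149, 0.3584]
ee_rot: [-3.14, -0.01, 0.001]
force: [0.4, 0.6, 0.0]
width: 0.601
```

```bash
python3 - <<'E'
from h import *
c,K,Rc,t=cam("wrist"); print(K,-Rc.T@t,Rc)
o=c[:,:,::-1].copy()
# overlay predicted block
P=[(.547-.05,-.005,.085),(.597,-.005,.085),(.597,.345,.085),(.497,.345,.085)]
cv2.polylines(o,[proj(K,Rc,t,np.array(P)).astype(int)],True,(0,0,255),1)
cv2.imwrite("pics/w1.png",cv2.resize(o,(780,585))); np.savez("w1.npz",c=c,K=K,Rc=Rc,t=t)
E
```

```text
[[325.10646871   0.         257.69015606]
 [  0.         325.10646871 185.76370522]
 [  0.           0.           1.        ]] [0.57833149 0.1483669  0.52918304] [[ 6.16601254e-03 -9.99980987e-01 -7.42317848e-05]
 [-9.64796519e-01 -5.96857866e-03  2.62929751e-01]
 [-2.62925195e-01 -1.54960957e-03 -9.64814977e-01]]
```

View pics/w1.png

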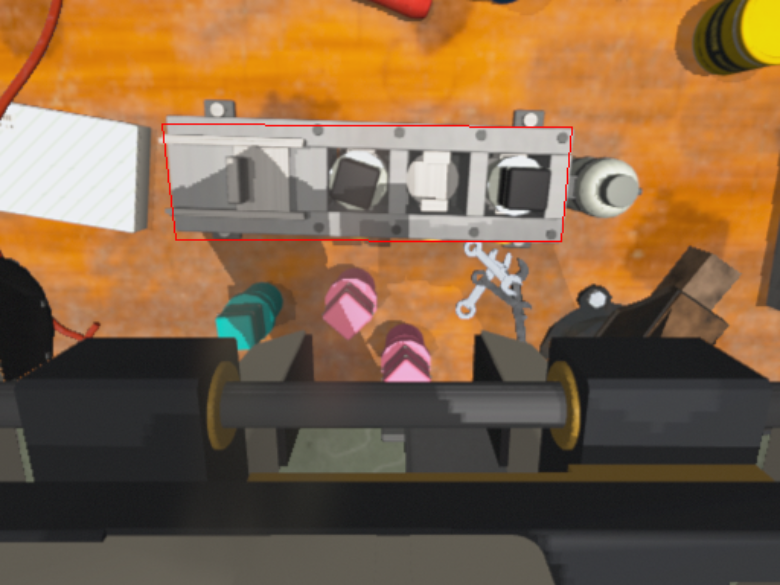

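```bash
python3 - <<'E'
import numpy as np,cv2
c=np.load("w1.npz")["c"][70:165,100:425,::-1]
cv2.imwrite("pics/w1c.png",cv2.resize(c[:,:],(800,234),interpolation=cv2.INTER_CUBIC))
c2=c[:,95:295]; cv2.imwrite("pics/w1d.png",cv2.resize(c2,(800,380),interpolation=cv2.INTER_CUBIC))
a=np.vstack([cv2.resize(c,(800,234),interpolation=cv2.INTER_CUBIC),cv2.resize(c2,(800,366),interpolation=cv2.INTER_CUBIC)]);cv2.imwrite("pics/w1e.png",a)
E
```

```text
(no output)
```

View pics/w1e.png

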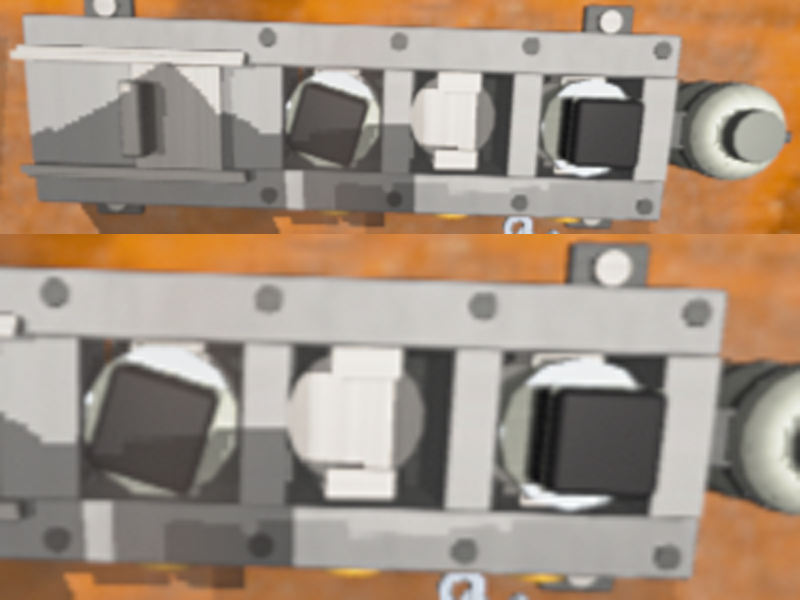

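Bays 1 and 3 hold black-headed cartridges, centred at crop (605,430) and (155,430). Bay 2 shows only its inner latch and plunger, so it is empty. Head 3 is yawed in its bay, and I will measure that.

```bash
python3 - <<'E'
from h import *
from scipy.optimize import least_squares
d=np.load("w1.npz");K,Rc,t=d["K"],d["Rc"],d["t"]
a=lambda l:np.array(l,float)/[2.4615,2.463]+[100,70]
b=lambda l:(np.array(l,float)-[0,234])/[4,3.853]+[195,70]
px=np.vstack([a([(25,16),(680,38),(660,218),(38,202)]),b([(503,353),(665,356),(650,515),(497,512),(82,338),(246,345),(240,503),(78,495)])])
q=27.5
M=[(50,215),(50,-135),(-50,-135),(-50,215)]
for y in(-90,50): M+=[(q,y+q),(q,y-q),(-q,y-q),(-q,y+q)]
M=np.array(M)/1e3; W=back(K,Rc,t,px,.085)[:,:2]
f=lambda p:((M@np.array([[np.cos(p[2]),np.sin(p[2])],[-np.sin(p[2]),np.cos(p[2])]])+p[:2])-W).ravel()
r=least_squares(f,[.55,.13,0],loss="soft_l1",f_scale=.003); print(r.x.round(4)); print((f(r.x)*1e3).reshape(-1,2).round(1))
p=r.x
for n,y in dict(b1=-90,b2=-20,b3=50,btn=130,cap=-172).items(): print(n,(p[:2]+np.array([-np.sin(p[2]),np.cos(p[2])])*y/1e3).round(4))
h3=back(K,Rc,t,b([(122,363),(217,397),(180,493),(88,460)]),.126); print("h3",h3.mean(0),h3.round(3))
h1=back(K,Rc,t,b([(562,387),(665,392),(660,492),(555,492)]),.126); print("h1",h1.mean(0),h1.round(3))
for h in(h3,h1):
    e=[h[1]-h[0],h[2]-h[1],h[2]-h[3],h[3]-h[0]]; print([ (round(np.degrees(np.arctan2(v[1],v[0])),1),round(np.linalg.norm(v),4)) for v in e])
print("cap",back(K,Rc,t,a([(758,135)]),.111),"tab top",back(K,Rc,t,a([(130,117)]),.13), back(K,Rc,t,a([(122,80),(139,80),(140,157),(122,157)]),.13))
print("carton",back(K,Rc,t,np.array([(145,125),(137,230),(0,205)])*512/780,.03))
E
```

```text
[ 0.5488  0.1281 -0.0239]
[[ 0.9  1.9]
 [ 1.5 -1.7]
 [-1.7 -0.7]
 [-0.3  0.4]
 [ 0.7 -0. ]
 [ 0.1 -1.4]
 [-0.3 -0.3]
 [ 0.3  2.4]
 [-0.1  0.9]
 [ 0.6 -0. ]
 [-0.3 -0.5]
 [-1.5 -0.6]]
b1 [0.5467 0.0381]
b2 [0.5483 0.1081]
b3 [0.55   0.1781]
btn [0.5519 0.2581]
cap [ 0.5447 -0.0438]
h3 [0.55064332 0.17839916 0.126     ] [[0.571 0.187 0.126]
 [0.561 0.159 0.126]
 [0.53  0.17  0.126]
 [0.541 0.198 0.126]]
h1 [0.5476102  0.03832043 0.126     ] [[0.564 0.054 0.126]
 [0.563 0.023 0.126]
 [0.532 0.022 0.126]
 [0.532 0.054 0.126]]
[(np.float64(-109.6), np.float64(0.0303)), (np.float64(159.2), np.float64(0.0322)), (np.float64(-110.1), np.float64(0.03)), (np.float64(159.8), np.float64(0.032))]
[(np.float64(-92.4), np.float64(0.0313)), (np.float64(-177.7), np.float64(0.0313)), (np.float64(-89.6), np.float64(0.0324)), (np.float64(-179.8), np.float64(0.0328))]
cap [[ 0.5456771  -0.04238015  0.111     ]] tab top [[0.55393361 0.27449728 0.13      ]] [[0.57143858 0.27698559 0.13      ]
 [0.57148925 0.26876967 0.13      ]
 [0.53453826 0.27107017 0.13      ]
 [0.5344832  0.27998783 0.13      ]]
carton [[0.59821635 0.3864798  0.03      ]
 [0.49645173 0.4073319  0.03      ]
 [0.520845   0.54130209 0.03      ]]
```

>>> move_arm:
  series:
    - [1.1,4.2,0,0,0,-1.4]
    - [1.7,4.2,0,0,0,0]
    - [1.7,4.1,0,0,0,0]
    - [0,0,-4.7,0,0,0]
    - [0,0,-4.7,0,0,0]
    - [0,0,-4.7,0,0,0]
    - [0,0,-4.7,0,0,0]
    - [0,0,0,0,0,0]

```text
clock: 3.95
position: [0.5515, 0.2651, 0.1643]
ee_rot: [3.134, -0.042, -0.014]
force: [-0.8, -0.5, -0.3]
width: 0.6
```

>>> move_arm:
  series:
    - [0,0,-2,0,0,0]
    - [0,0,-1.5,0,0,0]
    - [0,0,-1,0,0,0]
    - [0,0,0,0,0,0]

```text
clock: 4.35
position: [0.5541, 0.2692, 0.1252]
ee_rot: [3.14, -0.039, -0.001]
force: [-0.5, -0.0, -0.6]
width: 0.603
```

>>> move_arm:
  series:
    - [0,0.5,0,0,0,0]
    - [0,0,0,0,0,0]
    - [0,0,0,0,0,0]
    - [0,0,0,0,0,0]
    - [0,0,0,0,0,0]
    - [0,0,0,0,0,0]
    - [0,0,0,0,0,0]
  grip: 0
  force: 20

```text
clock: 5.05
position: [0.5541, 0.2748, 0.1255]
ee_rot: [3.141, -0.039, 0.0]
force: [-0.3, -0.7, 0.1]
width: 0.04
```

```bash
python3 - <<'E'
from h import *
s=monitor.observe();print(s["width"],s["position"])
c,K,Rc,t=cam("wrist"); s,*_=cam("side")
cv2.imwrite("pics/w2.png",np.hstack([cv2.resize(c,(440,330)),cv2.resize(s[160:240,170:280],(360,330))])[:,:,::-1])
print(monitor.observe()["width"])
E
```

```text
0.0404189929253841 [0.55414437 0.27483986 0.125473  ]
0.005854891454256967
```

View pics/w2.png

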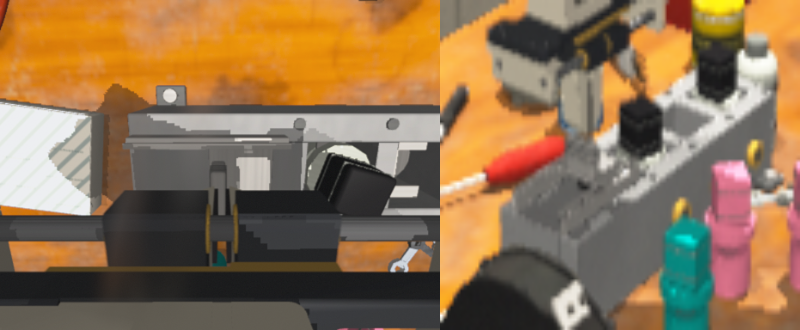

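>>> move_arm:
  series:
    - [0,0,3,0,0,0]
    - [0,0,4,0,0,0]
    - [-3,0,4,0,0,0]
    - [-3,0,4,0,0,0]
    - [-2,0,3,0,0,0]
    - [0,0,0,0,0,0]
  grip: 0.6

```text
clock: 5.75
position: [0.473, 0.2774, 0.3107]
ee_rot: [-3.137, 0.034, -0.01]
force: [0.3, 0.3, 0.7]
width: 0.483
```

```bash
python3 - <<'E'
from h import *
c,K,Rc,t=cam("wrist"); np.savez("w3.npz",c=c,K=K,Rc=Rc,t=t)
P=np.array([(.572,.270,.13),(.536,.270,.13),(.536,.28,.13),(.572,.28,.13)]);print(proj(K,Rc,t,P))
o=c[:,:,::-1].copy();o=o[80:240,130:390]
cv2.imwrite("pics/w3.png",cv2.resize(o,None,fx=3,fy=3,interpolation=cv2.INTER_CUBIC))
E
```

```text
[[262.23293098  69.01197875]
 [262.84834006 105.27234847]
 [253.33508262 105.48301714]
 [252.45582142  69.23756721]]
```

View pics/w3.png

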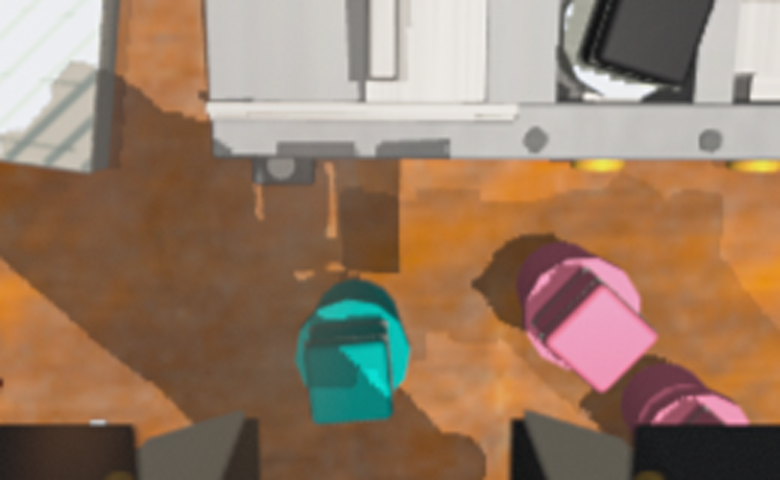

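```bash
python3 - <<'E'
from h import *
s=monitor.observe(); im=imaging.get_image("wrist"); m=im["mount"]; print(m.round(3),s["width"])
c,K,Rc,t=cam("wrist")
Ti=np.linalg.inv(m)
w=s["width"]*.092/2
for z in(-.04,-.02,0,.019):
    for y in(-w,w):
        for x in(-.0095,.0095):
            p=K@(Ti@[x,y,z,1])[:3]; print(x,round(y,3),z,(p[:2]/p[2]).round(0))
cv2.imwrite("pics/w4.png",cv2.resize(c[180:384,130:390,::-1],None,fx=2.9,fy=2.9,interpolation=cv2.INTER_CUBIC))
E
```

```text
[[-0.    -0.965 -0.263  0.07 ]
 [ 1.    -0.001  0.001  0.001]
 [-0.002 -0.263  0.965 -0.171]
 [ 0.     0.     0.     1.   ]] 0.5228223167564409
-0.0095 -0.024 -0.04 [202. 280.]
0.0095 -0.024 -0.04 [200. 241.]
-0.0095 0.024 -0.04 [309. 280.]
0.0095 0.024 -0.04 [310. 241.]
-0.0095 -0.024 -0.02 [209. 258.]
0.0095 -0.024 -0.02 [207. 224.]
-0.0095 0.024 -0.02 [303. 258.]
0.0095 0.024 -0.02 [304. 224.]
-0.0095 -0.024 0 [214. 242.]
0.0095 -0.024 0 [212. 210.]
-0.0095 0.024 0 [298. 242.]
0.0095 0.024 0 [299. 210.]
-0.0095 -0.024 0.019 [218. 229.]
0.0095 -0.024 0.019 [217. 200.]
-0.0095 0.024 0.019 [294. 229.]
0.0095 0.024 0.019 [295. 200.]
```

View pics/w4.png

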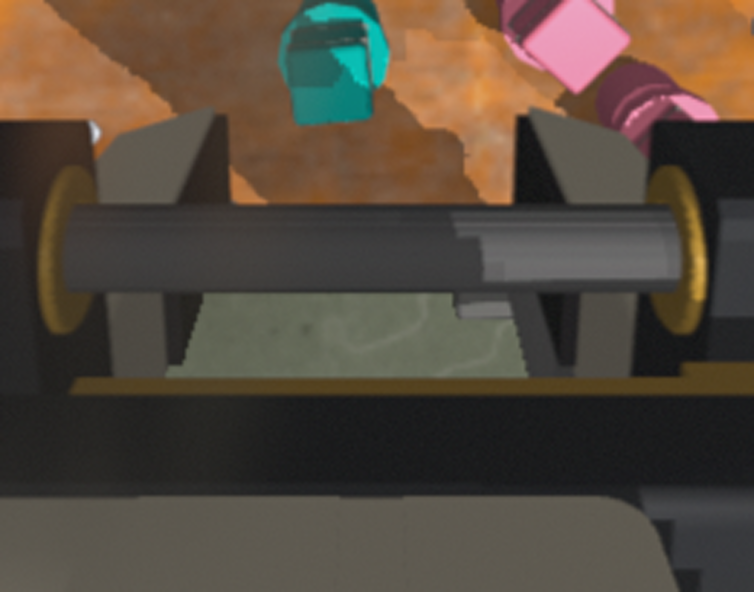

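```bash
python3 - <<'E'
from h import *
s,K,Rc,t=cam("side")
for z in(.1,.106,.12,.13,.14,.15):print(z,proj(K,Rc,t,[.554,.2748,z]).round(1))
p=monitor.observe();print(p["position"],p["width"])
q=np.array(p["position"]);
for dy in(-.04,.04):
  for dz in(-.02,0,.02,.04): print("now",dy,dz,proj(K,Rc,t,q+[0,dy,dz]).round(1))
o=s[80:230,150:320,::-1]; o=cv2.resize(o,None,fx=4,fy=4,interpolation=cv2.INTER_CUBIC)
w=cv2.imread("pics/w2.png")
cv2.imwrite("pics/s5.png",o)
E
```

```text
0.1 [[213.5 200.9]]
0.106 [[213.5 199.3]]
0.12 [[213.4 195.5]]
0.13 [[213.3 192.7]]
0.14 [[213.3 189.9]]
0.15 [[213.3 187.1]]
[0.47438066 0.27417395 0.30426872] 0.5958698006742058
now -0.04 -0.02 [[241.2 149.8]]
now -0.04 0 [[241.3 143.6]]
now -0.04 0.02 [[241.4 137.4]]
now -0.04 0.04 [[241.4 131.1]]
now 0.04 -0.02 [[225.6 157.5]]
now 0.04 0 [[225.6 151.1]]
now 0.04 0.02 [[225.6 144.6]]
now 0.04 0.04 [[225.5 138. ]]
```

View pics/s5.png

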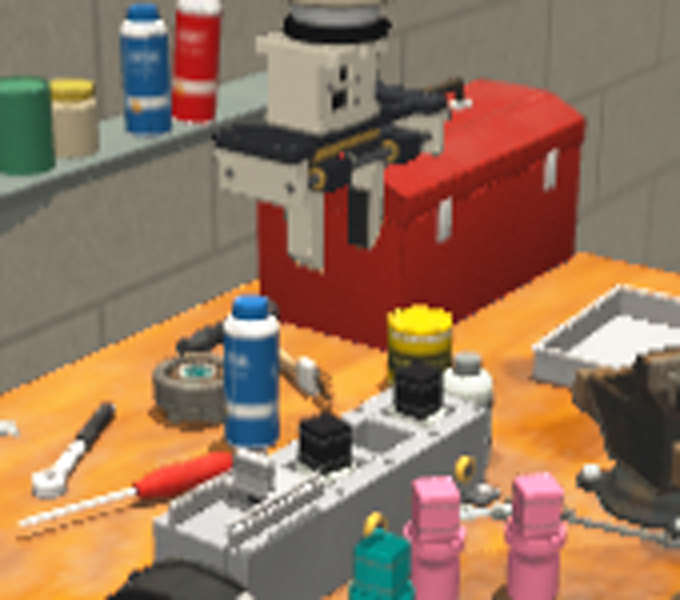

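The fingers closed on nothing. The tab is where I measured it, in both the wrist and side pictures. The fingertips, though, show about 10 mm *behind* the reported TCP, not 19 mm ahead, so they passed above the tab. I will go about 25 mm lower and calibrate by contact.

>>> move_arm:
  series:
    - [4,0,-3,0,0,0]
    - [4,0,-3,0,0,0]
    - [0,0,-4.7,0,0,0]
    - [0,0,-4.7,0,0,0]
    - [0,0,-3.0,0,0,0]
    - [0,0,-1.0,0,0,0]
    - [0,0,0,0,0,0]

```text
clock: 6.65
position: [0.5533, 0.274, 0.1092]
ee_rot: [3.139, -0.039, -0.006]
force: [0.3, -0.1, -0.2]
width: 0.604
```

>>> move_arm:
  series:
    - [0,0,-0.7,0,0,0]
    - [0,0,0,0,0,0]
    - [0,0,0,0,0,0]
    - [0,0,0,0,0,0]
    - [0,0,0,0,0,0]
    - [0,0,0,0,0,0]
    - [0,0,0,0,0,0]
    - [0,0,0,0,0,0]
  grip: 0

```text
clock: 7.45
position: [0.5544, 0.2771, 0.1051]
ee_rot: [-3.138, 0.036, -0.002]
force: [0.9, 4.6, -0.8]
width: 0.105
```

>>> move_arm:
  series:
    - [0.03,1.4,0,0,0,0]
    - [0.03,1.4,0,0,0,0]
    - [0.04,1.4,0,0,0,0]
    - [0.04,1.1,0,0,0,0]
    - [0,0.4,0,0,0,0]
    - [0,0,0,0,0,0]
    - [0,0,0,0,0,0]

```text
clock: 8.15
position: [0.5558, 0.3332, 0.105]
ee_rot: [-3.14, 0.037, -0.001]
force: [-0.6, 0.9, 4.6]
width: 0.105
```

>>> move_arm:
  series:
    - [0,0,0,0,0,0]
    - [0,0,0,0,0,0]
    - [0,0,2,0,0,0]
    - [0,0,4,0,0,0]
    - [0,-2.5,1,0,0,0]
    - [-0.2,-3,0,0,0,0]
    - [-0.2,-2.0,0,0,0,0]
    - [0,0,0,0,0,0]
  grip: 0.4

```text
clock: 8.95
position: [0.552, 0.2529, 0.1742]
ee_rot: [3.139, -0.045, -0.0]
force: [0.0, -0.7, -0.3]
width: 0.398
```

>>> move_arm:
  series:
    - [0,0,-1,0,0,0]
    - [0,0,-2,0,0,0]
    - [0,0,-2,0,0,0]
    - [0,0,-1,0,0,0]
    - [0,0,-0.5,0,0,0]
    - [0,0,0,0,0,0]
    - [0,0,0,0,0,0]
  grip: 0

```text
clock: 9.65
position: [0.5518, 0.2575, 0.11]
ee_rot: [-3.141, 0.038, -0.001]
force: [0.8, -0.2, -0.3]
width: 0.002
```

```bash
python3 - <<'E'
from h import *
s,K,Rc,t=cam("side"); c,*_=cam("wrist"); st=monitor.observe(); print(st["position"],proj(K,Rc,t,st["position"]))
cv2.imwrite("pics/s6.png",np.hstack([cv2.resize(s[150:230,180:260],(400,400),interpolation=cv2.INTER_CUBIC),cv2.resize(c[70:270,130:330],(400,400))])[:,:,::-1])
E
```

```text
[0.55201754 0.25735012 0.11028702] [[217.19680227 196.34066897]]
```

View pics/s6.png

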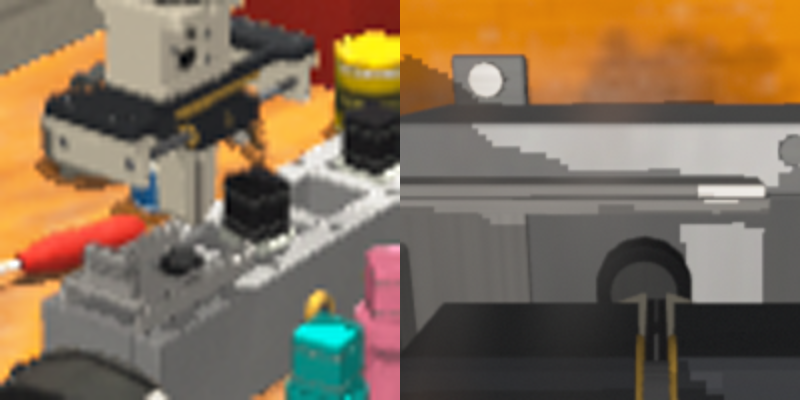

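>>> move_arm:
  series:
    - [0,0,-1,0,0,0]
    - [0,0,-1,0,0,0]
    - [0,0,-0.5,0,0,0]
    - [0,0,0,0,0,0]

```text
clock: 10.15
position: [0.5509, 0.2564, 0.0832]
ee_rot: [3.14, -0.038, -0.003]
force: [-0.2, -0.5, 1.0]
width: 0.004
```

>>> move_arm:
  series:
    - [0,0,-0.3,0,0,0]
    - [0,0,-0.3,0,0,0]
    - [0,0,0,0,0,0]

```text
clock: 10.45
position: [0.5515, 0.257, 0.0784]
ee_rot: [3.141, -0.038, 0.0]
force: [-1.7, -1.0, 3.9]
width: 0.005
```

>>> move_arm:
  series:
    - [0,0,-0.3,0,0,0]
    - [0,0,-0.2,0,0,0]
    - [0,0,0,0,0,0]
    - [0,0,0,0,0,0]
    - [0,0,0,0,0,0]

```text
clock: 10.95
position: [0.5517, 0.257, 0.0757]
ee_rot: [3.141, -0.039, 0.002]
force: [-7.7, -5.2, 24.2]
width: 0.005
```

>>> move_arm:
  series:
    - [0,0,2,0,0,0]
    - [0,0,4,0,0,0]
    - [0,-2,1,0,0,-6.2]
    - [0,-3,0,0,0,-6.2]
    - [-0.1,-2.9,0,0,0,-6.2]
    - [0,0,0,0,0,0]
    - [0,0,-1.0,0,0,0]
    - [0,0,0,0,0,0]

```text
clock: 11.75
position: [0.5496, 0.1788, 0.1319]
ee_rot: [3.094, -0.542, -0.003]
force: [-1.0, 0.5, -0.4]
width: 0.003
```

>>> move_arm:
  series:
    - [0,0,-1.3,0,0,0]
    - [0,0,-0.6,0,0,0]
    - [0,0,-0.4,0,0,0]
    - [0,0,-0.4,0,0,0]
    - [0,0,0,0,0,0]
    - [0,0,0,0,0,0]

```text
clock: 12.35
position: [0.5505, 0.1787, 0.1064]
ee_rot: [-3.094, 0.544, 0.0]
force: [-1.9, -1.1, 6.6]
width: 0.007
```

>>> move_arm:
  series:
    - [0,0,-0.3,0,0,0]
    - [0,0,0,0,0,0]
    - [0,0,0,0,0,0]

```text
clock: 12.65
position: [0.5514, 0.1792, 0.105]
ee_rot: [-3.093, 0.544, -0.003]
force: [-3.1, -2.0, 18.5]
width: 0.002
```

>>> move_arm:
  series:
    - [0,0,2,0,0,0]
    - [0,0,3.5,0,0,0]
    - [0,0,0,0,0,0]
    - [0,0,0,0,0,0]
    - [0,0,0,0,0,0]
    - [0,0,0,0,0,0]
  grip: 0.68

```text
clock: 13.25
position: [0.5498, 0.1777, 0.1572]
ee_rot: [3.093, -0.545, -0.003]
force: [0.8, 0.1, -0.6]
width: 0.475
```

```bash
python3 - <<'E'
from h import *
s,K,Rc,t=cam("side"); t0,*_=cam("top"); st=monitor.observe(); print(st["position"],st["width"],st["joints"].round(2))
print("h3 up/latched",proj(K,Rc,t,[[.55,.178,.144],[.55,.178,.126]]))
cv2.imwrite("pics/s7.png",np.hstack([cv2.resize(s[130:230,180:280],(400,400),interpolation=cv2.INTER_CUBIC),cv2.resize(t0[150:250,340:440],(400,400))])[:,:,::-1])
E
```

```text
[0.5500231  0.17777156 0.15751853] 0.5646927414638985 [-0.17  0.44 -0.33  1.74  0.16  0.99 -2.48]
h3 up/latched [[231.89864652 179.14886907]
 [231.88262391 183.94903028]]
```

View pics/s7.png

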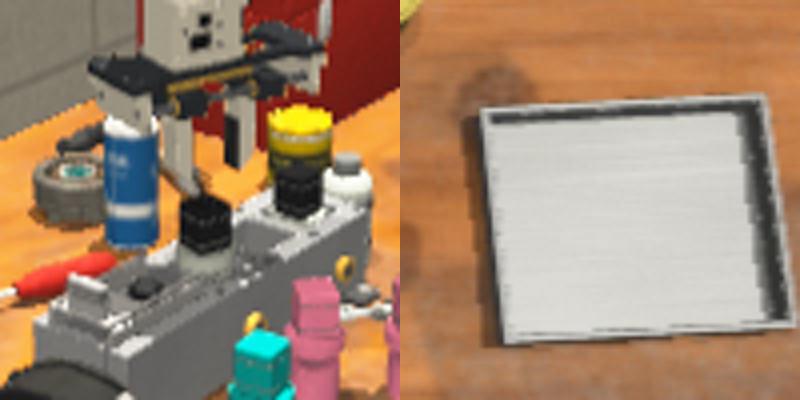

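Cartridge 3 has sprung up: its head top is at side px (231,181) and the white collar is now visible. The tray is still where it was at the start. Now I grip it.

>>> move_arm:
  series:
    - [0,0,-2.5,0,0,0]
    - [0,0,-2.0,0,0,0]
    - [0,0,-1.4,0,0,0]
    - [0,0,0,0,0,0]

```text
clock: 13.75
position: [0.5491, 0.1773, 0.0973]
ee_rot: [3.092, -0.545, -0.005]
force: [-0.0, 0.2, -0.1]
width: 0.683
```

>>> move_arm:
  series:
    - [0,0,0,0,0,0]
    - [0,0,0,0,0,0]
    - [0,0,0,0,0,0]
    - [0,0,0,0,0,0]
    - [0,0,0,0,0,0]
    - [0,0,0,0,0,0]
  grip: 0
  force: 30

```text
clock: 14.35
position: [0.5508, 0.1782, 0.0999]
ee_rot: [-3.093, 0.545, -0.001]
force: [0.6, 0.3, 0.5]
width: 0.371
```

>>> move_arm:
  series:
    - [0,0,1,0,0,0]
    - [0,0,2,0,0,0]
    - [0,0,2.5,0,0,0]
    - [0,0,2.5,0,0,0]
    - [0,0,3,0,0,0]
    - [0,0,3,0,0,0]
    - [0,0,0,0,0,0]

```text
clock: 15.05
position: [0.5523, 0.1789, 0.2442]
ee_rot: [-3.09, 0.545, -0.009]
force: [0.1, -0.1, -0.9]
width: 0.373
```

>>> move_arm:
  series:
    - [0,-3,0,0,0,0]
    - [0,-4.5,0,0,0,3]
    - [0,-4.5,0,0,0,3]
    - [0,-4.5,0,0,0,3]
    - [0,-4.5,0,0,0,3]
    - [0,-4.5,0,0,0,3]
    - [0,-4.5,0,0,0,3]
    - [0,-4.5,0,0,0,0]

```text
clock: 15.85
position: [0.5496, -0.1689, 0.2391]
ee_rot: [-3.141, 0.052, 0.002]
force: [1.1, 0.2, -0.4]
width: 0.372
```

>>> move_arm:
  series:
    - [0,-4.5,0,0,0,0]
    - [-0.5,-4.5,0,0,0,0]
    - [-1.5,-4,0,0,0,0]
    - [-1.5,-2.5,0,0,0,0]
    - [0,0,0,0,0,0]
    - [0,0,0,0,0,0]

```text
clock: 16.45
position: [0.5147, -0.3224, 0.2389]
ee_rot: [-3.14, 0.058, 0.002]
force: [0.1, -0.0, -0.9]
width: 0.371
```

```bash
python3 - <<'E'
from h import *
c,K,Rc,t=cam("top"); st=monitor.observe(); print(st["position"],st["width"],st["force"])
cv2.imwrite("pics/t8.png",cv2.resize(c[90:270,200:460],None,fx=3,fy=3,interpolation=cv2.INTER_CUBIC)[:,:,::-1])
E
```

```text
[ 0.51550715 -0.32115447  0.23910494] 0.3703225783912642 [ 0.49116703  0.29081148 -0.85905988]
```

View pics/t8.png

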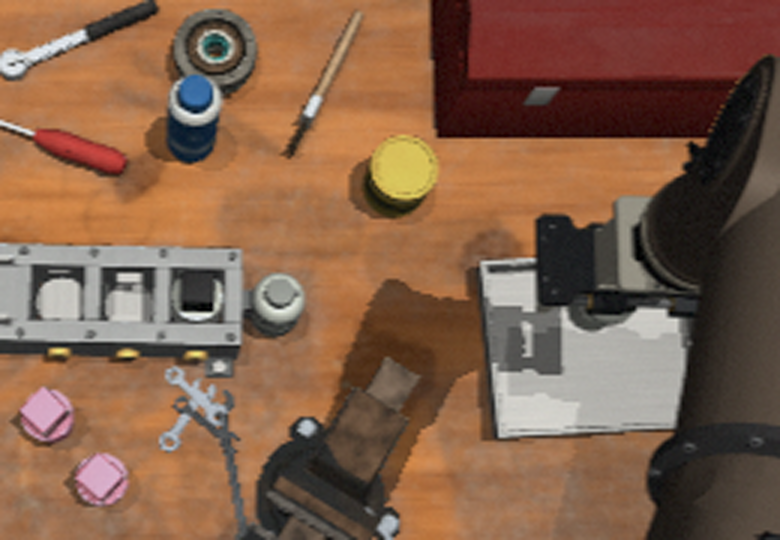

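>>> move_arm:
  series:
    - [0,0,-4,0,0,0]
    - [0,0,-4,0,0,0]
    - [0,0,-4,0,0,0]
    - [0,0,-2.5,0,0,0]
    - [0,0,-1.5,0,0,0]
    - [0,0,-0.8,0,0,0]
    - [0,0,0,0,0,0]

```text
clock: 17.2
position: [0.5156, -0.3205, 0.0706]
ee_rot: [-3.14, 0.052, 0.002]
force: [-0.5, -0.1, -0.9]
width: 0.369
```

>>> move_arm:
  series:
    - [0,0,-0.3,0,0,0]
    - [0,0,-0.2,0,0,0]
    - [0,0,0,0,0,0]

```text
clock: 17.5
position: [0.5158, -0.3222, 0.067]
ee_rot: [3.141, -0.055, 0.001]
force: [1.0, -0.6, -0.4]
width: 0.372
```

>>> move_arm:
  series:
    - [0,0,-0.3,0,0,0]
    - [0,0,0,0,0,0]
    - [0,0,0,0,0,0]

```text
clock: 17.8
position: [0.5161, -0.3221, 0.064]
ee_rot: [3.141, -0.055, 0.002]
force: [1.3, 0.8, 1.9]
width: 0.367
```

>>> move_arm:
  series:
    - [0,0,0,0,0,0]
    - [0,0,0,0,0,0]
    - [0,0,0,0,0,0]
    - [0,0,0,0,0,0]
    - [0,0,2,0,0,0]
    - [0,0,4,0,0,0]
    - [0,0,4.5,0,0,0]
    - [0,0,4.5,0,0,0]
  grip: 0.7

```text
clock: 18.6
position: [0.515, -0.3219, 0.2148]
ee_rot: [-3.141, 0.055, 0.001]
force: [0.8, -0.2, 0.0]
width: 0.701
```

>>> move_arm:
  series:
    - [0,4.5,0,0,0,0]
    - [0.5,4.5,0,0,0,0]
    - [0.5,4.5,0,0,0,0]
    - [0.5,4.5,0,0,0,0]
    - [0.5,4.5,0,0,0,0]
    - [0.5,4.5,0,0,0,0]
    - [0.5,4.5,0,0,0,0]
    - [0,4.5,0,0,0,0]
  grip: 0

```text
clock: 19.4
position: [0.5457, 0.0396, 0.2135]
ee_rot: [3.141, -0.055, 0.001]
force: [1.3, 1.5, -1.0]
width: 0.057
```

```bash
python3 - <<'E'
from h import *
c,K,Rc,t=cam("top"); st=monitor.observe(); print(st["position"],st["width"])
cv2.imwrite("pics/t9.png",cv2.resize(c[140:260,240:460],None,fx=3,fy=3,interpolation=cv2.INTER_CUBIC)[:,:,::-1])
E
```

```text
[0.54484254 0.04957352 0.21388726] 0.024721893848918427
```

View pics/t9.png

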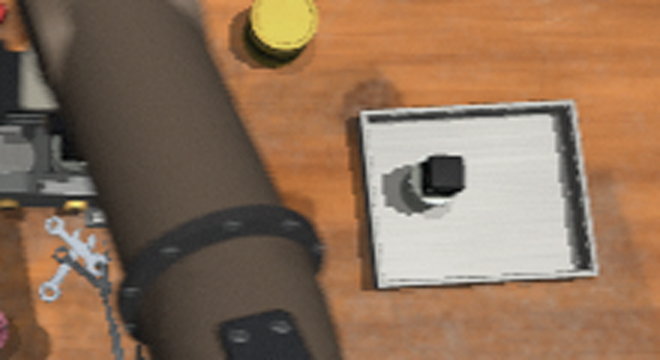

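Cartridge 3 stands in the tray at crop (443,178), and the tray has not moved. Next is cartridge 1.

>>> move_arm:
  series:
    - [0.2,0,-3,0,0,0]
    - [0,0,-3,0,0,0]
    - [0,0,-2,0,0,0]
    - [0,0,0,0,0,0]
    - [0,0,0,0,0,0]

```text
clock: 19.95
position: [0.5476, 0.0378, 0.1338]
ee_rot: [3.141, -0.055, -0.001]
force: [0.8, -0.9, -0.8]
width: 0.003
```

Well aligned at (.547,.038). Pressing.

>>> move_arm:
  series:
    - [0,0,-1.4,0,0,0]
    - [0,0,-0.6,0,0,0]
    - [0,0,-0.5,0,0,0]
    - [0,0,-0.4,0,0,0]
    - [0,0,-0.2,0,0,0]
    - [0,0,0,0,0,0]
    - [0,0,0,0,0,0]

```text
clock: 20.65
position: [0.5491, 0.0381, 0.105]
ee_rot: [-3.141, 0.055, -0.006]
force: [-2.3, -0.5, 13.3]
width: 0.006
```

>>> move_arm:
  series:
    - [0,0,-0.2,0,0,0]
    - [0,0,0,0,0,0]
    - [0,0,2,0,0,0]
    - [0,0,3.6,0,0,0]
    - [0,0,0,0,0,0]
    - [0,0,0,0,0,0]
  grip: 0

```text
clock: 21.25
position: [0.5485, 0.038, 0.158]
ee_rot: [-3.141, 0.055, -0.005]
force: [-0.6, -0.2, -0.4]
width: 0.004
```

>>> move_arm:
  series:
    - [0,0,0,0,0,0]
    - [0,0,0,0,0,0]
    - [0,0,0,0,0,0]
    - [0,0,0,0,0,0]
    - [0,0,0,0,0,0]
    - [0,0,0,0,0,0]
    - [0,0,0,0,0,0]
    - [0,0,0,0,0,0]
  grip: 0.68

```text
clock: 22.05
position: [0.5475, 0.038, 0.1564]
ee_rot: [3.141, -0.055, 0.0]
force: [0.4, 0.8, 0.3]
width: 0.647
```

```bash
python3 - <<'E'
from h import *
s,K,Rc,t=cam("side"); st=monitor.observe(); print(st["position"],st["width"])
print("h1 up/latched",proj(K,Rc,t,[[.547,.038,.144],[.547,.038,.126]]))
print([(round(d["p"],2),d["rect"]) for d in outline_of("side","cartridge1")])
E
```

```text
[0.54753331 0.03793722 0.15645347] 0.667056246098649
h1 up/latched [[255.22801534 166.5222462 ]
 [255.10095152 171.06895469]]
[(0.78, [238.2, 213.9, 16.6, 34.8]), (0.59, [248.7, 164.5, 11.9, 22.0]), (0.59, [275.2, 199.2, 18.8, 35.5]), (0.58, [251.4, 199.1, 14.5, 31.7]), (0.53, [302.0, 149.2, 11.5, 26.2])]
```

>>> move_arm:
  series:
    - [0,0,-2.5,0,0,0]
    - [0,0,-2.0,0,0,0]
    - [0,0,-1.3,0,0,0]
    - [0,0,0,0,0,0]

```text
clock: 22.55
position: [0.5463, 0.0377, 0.0969]
ee_rot: [3.141, -0.055, -0.005]
force: [-0.2, -0.9, 0.8]
width: 0.682
```

>>> move_arm:
  series:
    - [0,0,0,0,0,0]
    - [0,0,0,0,0,0]
    - [0,0,0,0,0,0]
    - [0,0,0,0,0,0]
    - [0,0,0,0,0,0]
    - [0,0,0,0,0,0]
  grip: 0
  force: 30

```text
clock: 23.15
position: [0.5479, 0.038, 0.0988]
ee_rot: [-3.141, 0.055, -0.001]
force: [-0.2, 0.6, 1.7]
width: 0.37
```

>>> move_arm:
  series:
    - [0,0,1,0,0,0]
    - [0,0,2,0,0,0]
    - [0,0,2.5,0,0,0]
    - [0,0,2.5,0,0,0]
    - [0,0,3,0,0,0]
    - [0,0,3,0,0,0]
    - [0,0,0,0,0,0]

```text
clock: 23.85
position: [0.5495, 0.0385, 0.2431]
ee_rot: [-3.14, 0.055, -0.011]
force: [0.0, 0.1, -0.5]
width: 0.364
```

>>> move_arm:
  series:
    - [0,-4.6,0,0,0,0]
    - [0,-4.6,0,0,0,0]
    - [0,-4.6,0,0,0,0]
    - [0,-4.6,0,0,0,0]
    - [0,-4.6,0,0,0,0]
    - [0,-4.6,0,0,0,0]
    - [0,-4.6,0,0,0,0]
    - [0,0,0,0,0,0]

```text
clock: 24.65
position: [0.5447, -0.2928, 0.2373]
ee_rot: [3.137, -0.071, -0.004]
force: [-1.1, -0.2, -1.7]
width: 0.367
```

```bash
python3 - <<'E'
from h import *
w,*_=cam("wrist"); c,K,Rc,t=cam("top"); st=monitor.observe(); print(st["position"],st["width"],st["force"])
print([(round(d["p"],2),d["rect"]) for d in outline_of("top","tray")][:2])
a=cv2.resize(c[150:250,340:460],(480,400),interpolation=cv2.INTER_CUBIC)
cv2.imwrite("pics/t10.png",np.hstack([a,cv2.resize(w,(320,240))[:, :].repeat(1,0) if 0 else cv2.copyMakeBorder(cv2.resize(w,(320,240)),0,160,0,0,0)])[:,:,::-1])
E
```

```text
[ 0.54654698 -0.28519226  0.23754763] 0.36892421344580745 [ 1.54826084  1.59618956 -0.53316942]
[(0.89, [359.2, 182.2, 51.7, 53.3])]
```

View pics/t10.png

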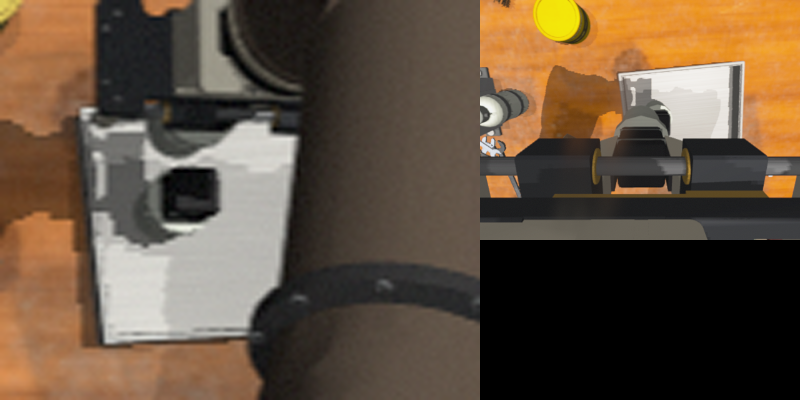

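>>> move_arm:
  series:
    - [0,-4.5,0,0,0,0]
    - [-1.5,-4.5,0,0,0,0]
    - [-2,-4.2,0,0,0,0]
    - [0,-0.8,0,0,0,0]
    - [0,0,0,0,0,0]
    - [0,0,-4,0,0,0]
    - [0,0,-4,0,0,0]
    - [0,0,0,0,0,0]

```text
clock: 25.6
position: [0.511, -0.4186, 0.1532]
ee_rot: [-3.134, 0.048, 0.011]
force: [-1.6, 0.8, -2.1]
width: 0.365
```

>>> move_arm:
  series:
    - [0,0,-3,0,0,0]
    - [0,0,-2.5,0,0,0]
    - [0,0,-2.0,0,0,0]
    - [0,0,-1,0,0,0]
    - [0,0,0,0,0,0]
    - [0,0,0,0,0,0]

```text
clock: 26.2
position: [0.5138, -0.4238, 0.0752]
ee_rot: [3.14, -0.053, 0.003]
force: [0.3, -0.6, -0.6]
width: 0.37
```

>>> move_arm:
  series:
    - [0,0,-0.6,0,0,0]
    - [0,0,-0.3,0,0,0]
    - [0,0,-0.2,0,0,0]
    - [0,0,0,0,0,0]
    - [0,0,0,0,0,0]

```text
clock: 26.7
position: [0.5128, -0.424, 0.063]
ee_rot: [3.141, -0.055, 0.001]
force: [-0.6, 0.9, 4.9]
width: 0.365
```

>>> move_arm:
  series:
    - [0,0,0,0,0,0]
    - [0,0,0,0,0,0]
    - [0,0,0,0,0,0]
    - [0,0,0,0,0,0]
    - [0,0,2,0,0,0]
    - [0,0,4,0,0,0]
    - [0,0,4.5,0,0,0]
    - [0,0,4.5,0,0,0]
  grip: 0.7

```text
clock: 27.5
position: [0.5122, -0.4239, 0.2138]
ee_rot: [-3.141, 0.055, 0.001]
force: [0.2, 0.3, -0.2]
width: 0.701
```

>>> move_arm:
  series:
    - [0.6,4.6,0,0,0,0]
    - [0.6,4.6,0,0,0,0]
    - [0.6,4.6,0,0,0,0]
    - [0.6,4.6,0,0,0,0]
    - [0.6,4.6,0,0,0,0]
    - [0.2,4.6,0,0,0,0]
    - [0,4.6,0,0,0,0]
    - [0,4.6,0,0,0,0]
  grip: 0

```text
clock: 28.3
position: [0.5443, -0.0543, 0.2126]
ee_rot: [3.141, -0.055, 0.001]
force: [0.6, -0.7, 0.2]
width: 0.053
```

>>> move_arm:
  series:
    - [0,1.2,-2,0,0,0]
    - [0,0,-3,0,0,0]
    - [0,0,-3,0,0,0]
    - [0,0,0,0,0,0]
    - [0,0,0,0,0,0]

```text
clock: 28.8
position: [0.5445, -0.0441, 0.1328]
ee_rot: [-3.141, 0.055, 0.001]
force: [0.2, 0.4, 1.3]
width: 0.006
```

```bash
python3 - <<'E'
from h import *
c,K,Rc,t=cam("top"); st=monitor.observe(); print(st["position"],st["width"])
s,*_=cam("side")
cv2.imwrite("pics/t11.png",np.hstack([cv2.resize(c[150:250,340:460],(480,400),interpolation=cv2.INTER_CUBIC),cv2.resize(s[130:210,230:310],(320,400),interpolation=cv2.INTER_CUBIC)])[:,:,::-1])
E
```

```text
[ 0.54527319 -0.04415114  0.13365917] 0.007915315197493538
```

View pics/t11.png

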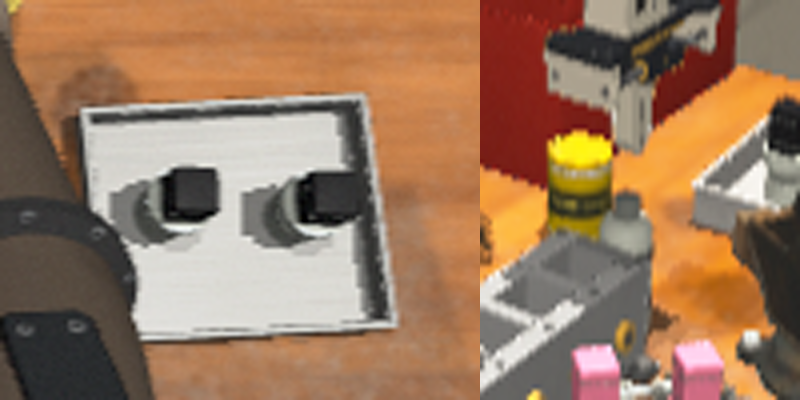

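Both cartridges stand in the tray at crop (190,195) and (330,198). All bays are empty and the fingers are above the cap. Next I press the cap.

>>> move_arm:
  series:
    - [0,0,-1.8,0,0,0]
    - [0,0,-1.0,0,0,0]
    - [0,0,-0.6,0,0,0]
    - [0,0,-0.4,0,0,0]
    - [0,0,-0.2,0,0,0]
    - [0,0,0,0,0,0]
    - [0,0,0,0,0,0]

```text
clock: 29.6
position: [0.5447, -0.0442, 0.0932]
ee_rot: [3.141, -0.055, 0.001]
force: [-2.1, -1.3, 5.2]
width: 0.007
```

>>> move_arm:
  series:
    - [0,0,-0.3,0,0,0]
    - [0,0,0,0,0,0]
    - [0,0,0,0,0,0]
    - [0,0,0,0,0,0]

```text
clock: 30.0
position: [0.5449, -0.0443, 0.0926]
ee_rot: [3.14, -0.055, 0.003]
force: [-11.6, -0.3, 34.3]
width: 0.005
```

>>> move_arm:
  series:
    - [0,0,2.3,0,0,0]
    - [0,0,4.5,0,0,0]
    - [0,1,4.5,0,0,0]
    - [0.2,4.6,0,0,0,0]
    - [0.2,4.6,0,0,0,0]
    - [0.2,4.6,0,0,0,0]
    - [0.2,4.6,0,0,0,0]
    - [0.2,4.6,0,0,0,0]
  grip: 0.6

```text
clock: 30.8
position: [0.5545, 0.1978, 0.203]
ee_rot: [-3.141, 0.055, -0.001]
force: [1.3, -0.1, 1.0]
width: 0.589
```

>>> move_arm:
  series:
    - [0,4.6,0,0,0,0]
    - [0,4.6,0,0,0,0]
    - [0,3.4,0,0,0,0]
    - [0,0,0,0,0,0]
    - [0,0,-3,0,0,0]
    - [0,0,-2,0,0,0]
    - [0,0,0,0,0,0]

```text
clock: 31.5
position: [0.5532, 0.32, 0.1497]
ee_rot: [3.138, -0.055, -0.006]
force: [-0.2, 0.0, -0.6]
width: 0.597
```

>>> move_arm:
  series:
    - [0,1.0,0,0,0,0]
    - [0,0,-2,0,0,0]
    - [0,0,-1.5,0,0,0]
    - [0,0,-1.0,0,0,0]
    - [0,0,0,0,0,0]
    - [0,0,0,0,0,0]

```text
clock: 32.1
position: [0.5547, 0.332, 0.1078]
ee_rot: [-3.141, 0.055, -0.0]
force: [-0.5, -0.3, -0.2]
width: 0.603
```

>>> move_arm:
  series:
    - [0,0,0,0,0,0]
    - [0,0,0,0,0,0]
    - [0,0,0,0,0,0]
    - [0,0,0,0,0,0]
    - [0,0,0,0,0,0]
    - [0,0,0,0,0,0]
    - [0,0,0,0,0,0]
    - [0,0,0,0,0,0]
  grip: 0
  force: 20

```text
clock: 32.9
position: [0.5546, 0.3321, 0.1075]
ee_rot: [-3.141, 0.054, -0.0]
force: [1.3, 0.6, 0.5]
width: 0.109
```

Gripped (10 mm). Sliding back.

>>> move_arm:
  series:
    - [-0.03,-1.4,0,0,0,0]
    - [-0.03,-1.4,0,0,0,0]
    - [-0.04,-1.4,0,0,0,0]
    - [-0.04,-1.2,0,0,0,0]
    - [0,-0.4,0,0,0,0]
    - [0,0,0,0,0,0]
    - [0,0,0,0,0,0]

```text
clock: 33.6
position: [0.5532, 0.2769, 0.1078]
ee_rot: [-3.136, 0.052, -0.002]
force: [3.0, 12.4, -7.4]
width: 0.106
```

>>> move_arm:
  series:
    - [0,0.2,0,0,0,0]
    - [0,0,0,0,0,0]
    - [0,0,0,0,0,0]
    - [0,0,0,0,0,0]
    - [0,0,0,0,0,0]
    - [0,0,2,0,0,0]
    - [0,0,4,0,0,0]
    - [0,0,4.5,0,0,0]
  grip: 0.6

```text
clock: 34.4
position: [0.5522, 0.2751, 0.2124]
ee_rot: [3.139, -0.055, -0.004]
force: [0.9, 0.5, 0.1]
width: 0.598
```

>>> move_arm:
  series:
    - [0,0,4.5,0,0,0]
    - [-2,0,4.5,0,0,0]
    - [-3,-3,3,0,0,0]
    - [-1,-4,0,0,0,0]
    - [0,-4,0,0,0,0]
    - [0,0,0,0,0,0]
    - [0,0,0,0,0,0]

```text
clock: 35.1
position: [0.4943, 0.1659, 0.3316]
ee_rot: [3.141, -0.059, 0.001]
force: [-0.1, 0.9, -0.1]
width: 0.602
```

```bash
python3 - <<'E'
from h import *
w,K,Rc,t=cam("wrist"); c,K2,R2,t2=cam("top"); st=monitor.observe(); print(st["clock"],st["position"],st["width"])
P=[(.5535,.2745,.13)]; print("expected tab, closed, in wrist",proj(K,Rc,t,P))
print([(round(d["p"],2),d["rect"]) for d in outline_of("top","tray")][:2])
cv2.imwrite("pics/f12.png",np.hstack([cv2.resize(w,(480,360)),cv2.resize(c[130:250,340:446],(320,360),interpolation=cv2.INTER_CUBIC)])[:,:,::-1])
E
```

```text
35.2 [0.49407475 0.1679224  0.33128543] 0.6002692415360691
expected tab, closed, in wrist [[157.24554493 111.37708014]]
[(0.75, [362.6, 176.2, 76.9, 61.9]), (0.41, [290.6, 180.5, 7.3, 10.1])]
```

View pics/f12.png

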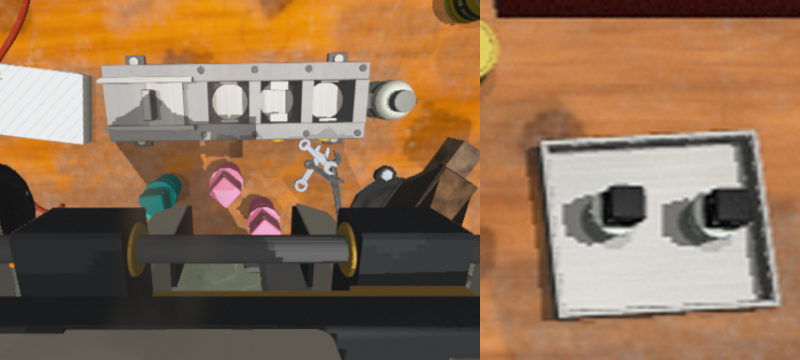

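The tab shows at wrist px (158,112), against (157,111) expected for a fully closed catch. The bays are empty and both cartridges stand in the tray. Handing in.

```bash
python3 -c "
from cell import workorder,monitor
print(workorder.sign_off())"
```

```text
the job is handed in; nothing more can be done
None
```

The job is done and handed in at about 35 s on the robot's clock. No verdict is reported.

**What I did:**
- Only bays 1 and 3 held cartridges; bay 2 was empty.
- I slid the catch open (56 mm of travel) and pressed the button to its stop (24 N).
- I pressed each cartridge down until it bottomed and released. Then I pulled each one out and stood it in the drip tray, cartridge 3 first and then cartridge 1.
- I pressed the air cap to its stop (34 N) and slid the catch back against its stop (12 N).

**Last checks:**
- The final pictures show all bays empty, both cartridges standing in the tray, and the gripper clear and holding nothing.
- The catch tab was within 1 pixel of its fully closed position.
- I did not measure the bystanders at the end. The arm had no contact with them that I saw, and the look-alikes were not touched.

**What disagreed:** The fingertips were about 12 mm behind the reported TCP instead of 19 mm ahead of it. Because of that, my first grip on the catch tab closed above it on nothing. I corrected for this by contact and nothing was disturbed.

I saw no tray shift and no slackening of the grip in any check.

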